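# Dispense one spacer and slide it to the build square

## Task

Press the red plunger of the spacer dispenser all the way down once and let it spring back up, so that a single gold spacer comes out onto the bench. Then nudge that spacer across the bench with the fingers until it lies flat, wholly inside the yellow taped square, without picking it up. Leave the other spacers in the dispenser and do not disturb the other things on the bench.

Things in the scene. Friction and masses are not known exactly. Their poses are not given: they have to be found in the camera images.
- dispenser: Spacer dispenser fixed to the bench. Origin: on the bench under the centre of its magazine; z up; spacers come out along its -x. Aluminium magazine, open at the top, 52 mm high, x = -24 to 26 mm, y = +-22.5 mm, with a 17 mm high exit slot at bench level in its -x face. Behind it a grey housing, x = 26 to 121 mm, y = +-31 mm, 52 mm high; 4 mm thick foot strips, x = -22 to 123 mm, out to y = +-44 mm.
- exit (a point): Point on the bench in front of the exit slot, at x = -59 mm in the dispenser's frame, where the centre of the ejected spacer comes to rest (within about 5 mm; farther out if pressed fast). A pusher geared to the plunger drives the bottom spacer out: 2.5 mm per mm of plunger travel. Every full press ejects one more.
- plunger (a joint): Travel of the plunger in m: 0 = up, at rest; 0.024 = all the way down. It moves straight down along world z, a spring (about 3 N at the top, 8 N at the bottom, plus a few N to move the spacers) brings it back up within a second when let go.
- plunger_cap (a point): Centre of the flat top of the red round plunger cap (40 mm diameter, 12 mm thick), 112 mm above the bench when up, 88 mm when all the way down.
- slug1: The bottom gold spacer in the magazine, the one that comes out: solid aluminium disc, 34 mm diameter, 14 mm thick, about 35 g, a small dark dot painted on its top. Origin: centre of its underside; z is its axis. It starts on the bench inside the magazine and slides freely on the bench.
- slug2: Second gold spacer, the same, lying on the first; must stay in the magazine (it drops down when the first is gone).
- slug3: Third gold spacer, the same, on top of the second; must stay in the magazine.
- yellow_square: Yellow square outline of tape flush on the bench, 82 mm outside, 70 mm inside (tape 6 mm wide, no thickness to speak of). Origin: its centre on the bench; x and y along its sides. It lies to the left or to the right of the dispenser's exit, the blue one on the other side.
- blue_square: The same square outline in blue tape; not the target.
- connector: Steel coaxial connector standing upright, 28 mm diameter, 36 mm high; origin at the centre of its foot. Bystander.
- tape_roll: Beige roll of tape lying flat, 76 mm diameter, 25 mm high; origin at the centre of its underside. Bystander.
- screwdriver: Screwdriver with blue handle, 170 mm long, lying along its own x axis. Bystander.
- module: Gold module box with a green board on top, 150 x 110 x 26 mm, a short steel socket sticking out 18 mm at -x; origin at the centre of its underside. Bystander.
Not all that is in view belongs to the job. Leave any blue, pink or white look-alike of the slug3 alone.

How it is judged:
By the outcome, as a careful person would: the job done as asked, in the order asked, and still so for the second after the job is handed in, with the robot touching nothing.
It also fails if it takes over 45 s, if anything falls off the work surface, if the arm or the gripper's body presses on something with over 40 N, if the wrist force passes 120 N, or if a joint passes its speed limit or range.

## Robot

A 6-joint arm with a two-finger parallel gripper is mounted at the origin on the work surface. World frame = base frame: x ahead of the robot, y to its left, z up, the work surface at z = 0. Lengths are in m, angles in rad, forces in N, time in s.
With the tool pointing down it reaches from about 0.25 to 0.775 m from the base axis. Payload 4 kg.
Tool frame: the origin (TCP) lies midway between the tips of the shut fingers; the grasp point (between the pads) lies 19 mm behind it; z points along the fingers, y is the direction in which the jaws open and shut (so a half turn about z gives the same grasp; the last joint's range is limited). The gripper opens to 94 mm and grips with 3 to 60 N. Pads are 16 mm wide; open, the fingers measure 119 mm over their backs; the gripper's body (75 mm by 177 mm) begins 78 mm behind the grasp point.
Start: joints at [-1.375, 0.087, 1.371, -0, 1.684, -0.103], TCP at [0.162, -0.526, 0.206] pointing down, gripper open.
Joint ranges: [-3.1, 3.1], [-0.76, 2.03], [0.27, 2.55], [-1.08, 4.22], [0.17, 2.65], [-2.57, 2.57]. Speed limits (rad/s): [2.79, 2.79, 3.14, 3.14, 3.14, 3.14].

## Interface

Orientations are given as [roll, pitch, yaw] about the fixed x, y, z axes, in that order (R = Rz(yaw) Ry(pitch) Rx(roll)).
In Python, from bench import robot gives the robot as it stands.
- The arm moves only by the tool drive_tool, never from a script. Its argument "series" is a list that holds one entry, the list of rows, each a list of 7 numbers: the turn, a rotation vector about the tool's x, y, z in rad, then the shift along the tool's x, y, z in cm, then the opening in per cent of the stroke, from 0 (shut) to 100 (fully open). In form: [[[rx, ry, rz, tx, ty, tz, fingers], ...]]. A call has 1 to 20 rows; each row is the pose to reach, as a shift and turn from the pose measured when the call began, along the tool's axes at that moment; what a row does not reach only later rows make up. A row lasts 1/10 s, in which the tool goes at most 50 mm and 8.59 degrees, less where a joint would pass 70% of its speed; a pose out of reach is approached as far as the arm can. A call with a gripper value outside its range is refused whole. The fingers move at their own pace and stop on an object; the grip force is fixed at half the most. Time passes only in rows, so rows that repeat a pose let the fingers close. It gives the time, the measured TCP pose, the force and the opening at its end, in the units of the state.
- robot.get_obs(): the state, without advancing time (a new reading comes with each control period).
- robot.snapshot(name): name is "scene" or "side" or "wrist"; returns a dict with "img" (480x640x3 uint8, blue, green, red), "depth" (480x640 float32, m along the optical axis (not along the pixel's ray), 0 where there is no reading), "vertical_fov" (degrees; the focal length in pixels is half the picture's height over the tangent of half this angle, whatever the lens; pixels are square), "cx", "cy" (the principal point, pixels), "rvec" (rotation vector, rad) and "tvec" (3), from world to camera coordinates, as OpenCV has them. Camera axes: x right, y down, z forward; pixel columns grow to the right and rows downward; lengths in m; the calibration is good to about 2 mm. A picture is of the moment at which its call begins.
- robot.close_job(): hands the job in, once; it reports no verdict.
The state is a dict: "time": time; "joint_positions": joint angles; "qvel": joint speeds; "joint_torque": joint torques, N m; "tool_pos": TCP position; "ee_rot": TCP orientation; "wrist_force": force on the tool from outside, world axes, zero at the start; "wrist_torque": the same for the moment, N m; "width": finger opening in m.
Only numpy, scipy, OpenCV 4.12 (cv2) and the standard library are available. Lean on these libraries where they do the work, as an engineer would, in place of code of your own. Each camera call takes 0.05 s, during which the arm holds its last target.

## Working session

There is one attempt and no reset: what is moved stays moved. The work goes in short steps, Python scripts to look and compute and a tool call to move; the robot and the scene stay as the last step left them, time stands still between calls to the robot, and variables do not carry over. Pictures are saved under pics/ and viewed, and the job is handed in when it is done.

Besides the shell and the picture viewer there is one more tool, called after "Request:" as name(argument=value, ...), one argument or row to a line, values as JSON. drive_tool: Moves the arm, as the interface text tells. Its arguments: {"type":"object","properties":{"series":{"type":"array","items":{"type":"array","items":{"type":"array","items":{"type":"number"}}}}},"required":["series"]}

```bash
mkdir -p pics; ls; cat > h.py <<'E'
import numpy as np, cv2
from bench import robot
def snap(n,fn):
    s=robot.snapshot(n); cv2.imwrite('pics/'+fn,s['img']); np.savez('pics/'+fn+'.npz',**s); return s
def cam(s):
    R,_=cv2.Rodrigues(np.array(s['rvec'],float)); t=np.array(s['tvec'],float).ravel()
    f=240/np.tan(np.radians(s['vertical_fov'])/2); return R,t,f
def ray(s,u,v,z):
    R,t,f=cam(s); c=-R.T@t; d=R.T@np.array([(u-s['cx'])/f,(v-s['cy'])/f,1.]); return c+d*(z-c[2])/d[2]
def dep(s,u,v):
    R,t,f=cam(s); d=s['depth'][int(v),int(u)]; return R.T@(d*np.array([(u-s['cx'])/f,(v-s['cy'])/f,1.])-t)
E
python3 - <<'E'
from h import *
np.set_printoptions(precision=4,suppress=True)
o=robot.get_obs(); print(o)
for n in ['scene','side','wrist']:
    s=snap(n,n+'0.png'); R,t,f=cam(s); print(n,-R.T@t,R[2],f,[k for k in s])
E
```

```text
pics
{'time': 0.0, 'joint_positions': array([-1.3751,  0.088 ,  1.3723, -0.    ,  1.6836, -0.1031]), 'qvel': array([-0.0013,  0.0002,  0.0004,  0.0013,  0.0022,  0.0007]), 'joint_torque': array([ -0.0007, -34.0182, -30.2429,   0.0718,   0.033 ,  -0.0002]), 'tool_pos': array([ 0.1618, -0.5251,  0.2043]), 'ee_rot': array([-3.1394, -0.0002,  0.2988]), 'wrist_force': array([ 0.5599,  0.3638, -0.0103]), 'wrist_torque': array([ 0.0066, -0.0116, -0.0441]), 'width': 0.09416386724183004}
scene [ 1.1391 -0.3072  0.8818] [-0.5533  0.3041 -0.7755] 446.7500224706446 ['img', 'depth', 'vertical_fov', 'cx', 'cy', 'rvec', 'tvec']
side [0.149  0.5846 0.8791] [ 0.4432 -0.5317 -0.7217] 569.9797620242232 ['img', 'depth', 'vertical_fov', 'cx', 'cy', 'rvec', 'tvec']
wrist [ 0.2306 -0.5042  0.3833] [-0.2344 -0.0712 -0.9695] 334.0726520421921 ['img', 'depth', 'vertical_fov', 'cx', 'cy', 'rvec', 'tvec']
```

View pics/scene0.png

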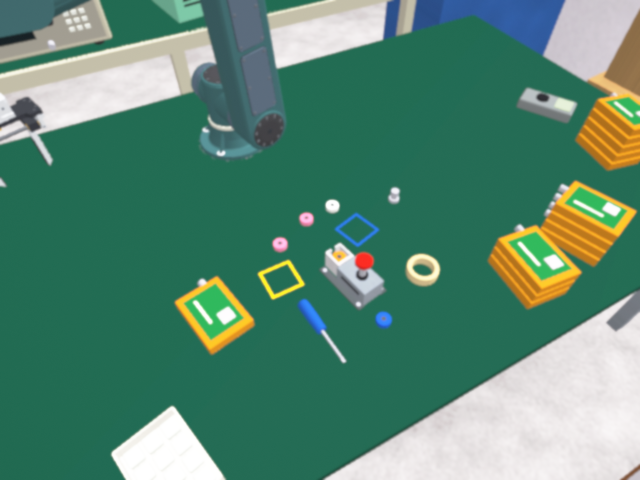

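View pics/side0.png

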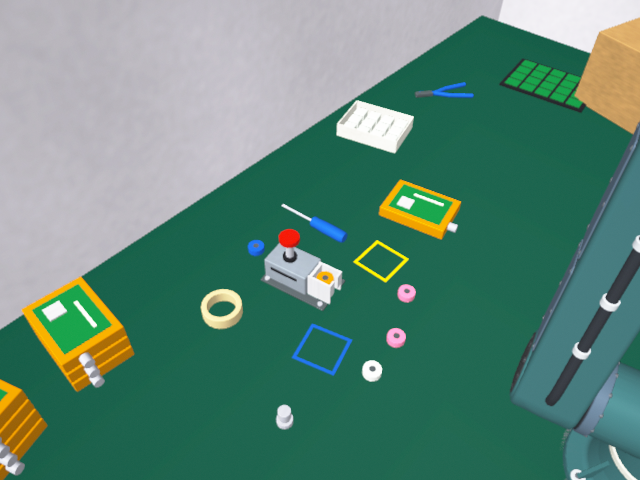

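The scene view shows the dispenser at about (350,270), red cap at (364,261), yellow square at (281,279), blue square at (357,229) and look-alikes at (280,244), (306,219), (332,206). The side view shows the cap at (289,238) and the yellow square at (381,261).

```bash
python3 - <<'E'
from h import *
np.set_printoptions(precision=4,suppress=True)
for n in ['scene','side']:
    s=dict(np.load(f'pics/{n}0.png.npz')); hsv=cv2.cvtColor(s['img'],cv2.COLOR_BGR2HSV); print(n)
    def blobs(lo,hi,z,nm,a0=25):
        m=cv2.inRange(hsv,lo,hi); c,_=cv2.findContours(m,cv2.RETR_EXTERNAL,cv2.CHAIN_APPROX_NONE)
        for k in c:
            if cv2.contourArea(k)<a0: continue
            M=cv2.moments(k);u,v=M['m10']/M['m00'],M['m01']/M['m00']
            if not(180<u<520 and 150<v<450): continue
            r=cv2.minAreaRect(np.float32([ray(s,*p[0],z)[:2] for p in k]))
            print(nm,round(u),round(v),ray(s,u,v,z),'rect',np.round(r[0],4),np.round(r[1],4),round(r[2],1))
    blobs((0,200,120),(6,255,255),.112,'red')
    blobs((24,150,120),(34,255,255),0,'yellow')
    blobs((103,150,80),(120,255,255),0,'blue')
    blobs((145,50,120),(175,255,255),.014,'pink')
    blobs((0,0,175),(180,40,255),.014,'white')
    blobs((10,150,150),(22,255,255),.026,'gold')
    blobs((10,40,150),(24,149,255),.025,'beige')
    x0,y0=(300,220) if n=='scene' else (230,210)
    cv2.imwrite(f'pics/{n}crop.png',cv2.resize(s['img'][y0:y0+110,x0:x0+130],None,fx=6,fy=5.4,interpolation=cv2.INTER_CUBIC) if 0 else cv2.resize(s['img'][y0:y0+100,x0:x0+130],None,fx=6,fy=6,interpolation=cv2.INTER_CUBIC))
E
```

```text
scene
red 364 260 [0.6735 0.0541 0.112 ] rect [0.6735 0.0545] [0.0303 0.0359] 58.5
yellow 280 279 [ 0.5579 -0.0984  0.    ] rect [ 0.5567 -0.0977] [0.0864 0.0859] 0.5
blue 383 319 [0.7668 0.0569 0.    ] rect [0.7667 0.0568] [0.0366 0.0381] 61.6
blue 311 315 [ 0.6803 -0.0802 -0.    ] rect [ 0.6812 -0.0801] [0.0949 0.028 ] 4.0
blue 357 229 [0.5096 0.144  0.    ] rect [0.5086 0.1447] [0.0857 0.085 ] 15.4
pink 280 244 [ 0.4704 -0.0575  0.014 ] rect [ 0.47   -0.0573] [0.0352 0.0457] 64.2
pink 306 219 [0.4256 0.0393 0.014 ] rect [0.4258 0.0389] [0.037  0.0426] 61.6
white 334 347 [ 0.7773 -0.0769  0.014 ] rect [ 0.775 -0.077] [0.0836 0.0077] 3.8
white 226 315 [ 0.5973 -0.2496  0.014 ] rect [ 0.5969 -0.2494] [0.0336 0.0324] 11.5
white 202 312 [ 0.5646 -0.2923  0.014 ] rect [ 0.5638 -0.2924] [0.072  0.0085] 11.3
white 201 282 [ 0.4859 -0.2677  0.014 ] rect [ 0.4855 -0.2676] [0.0164 0.0163] 79.1
white 353 271 [0.627  0.0607 0.014 ] rect [0.6191 0.0585] [0.1578 0.0728] 12.4
white 332 206 [0.4162 0.1231 0.014 ] rect [0.4171 0.1224] [0.0379 0.0448] 61.6
white 394 195 [0.4613 0.2941 0.014 ] rect [
[... 1185 characters left out ...]
.014 ] rect [0.6478 0.0442] [0.1685 0.1031] 9.6
white 452 227 [ 0.4939 -0.269   0.014 ] rect [ 0.494  -0.2689] [0.0182 0.0237] 14.7
white 296 212 [ 0.7763 -0.0776  0.014 ] rect [ 0.7766 -0.0777] [0.0787 0.0079] 4.6
white 405 202 [ 0.6142 -0.2661  0.014 ] rect [ 0.6144 -0.2662] [0.0308 0.0338] 11.7
white 429 199 [ 0.5799 -0.3086  0.014 ] rect [ 0.5812 -0.3084] [0.0696 0.009 ] 11.0
gold 325 277 [0.6003 0.0288 0.026 ] rect [0.6004 0.0275] [0.0312 0.0247] 8.6
gold 419 208 [ 0.5734 -0.2581  0.026 ] rect [ 0.5757 -0.2604] [0.154  0.1347] 11.4
beige 227 321 [0.6657 0.2266 0.025 ] rect [0.6711 0.224 ] [0.0712 0.0357] 66.2
beige 217 299 [0.7161 0.2045 0.025 ] rect [0.712  0.2044] [0.0538 0.0331] 62.0
```

View pics/scenecrop.png

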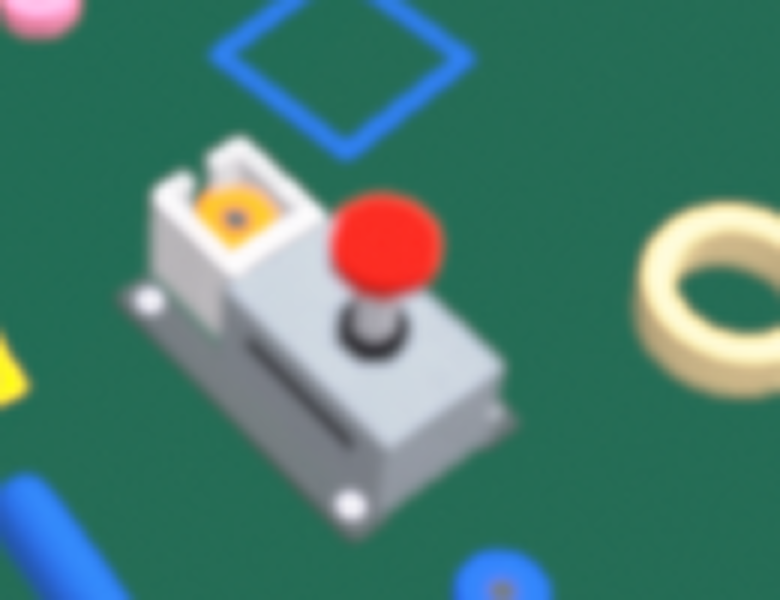

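View pics/sidecrop.png

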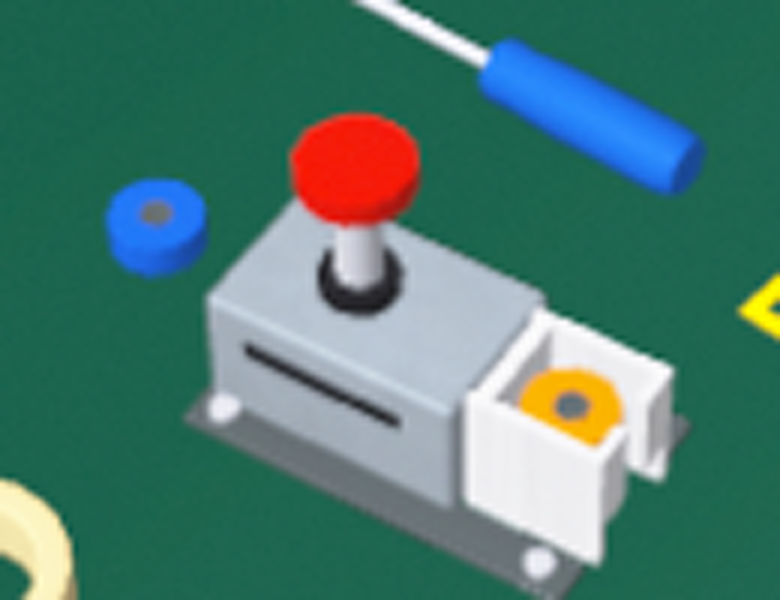

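View pics/wrist0.png

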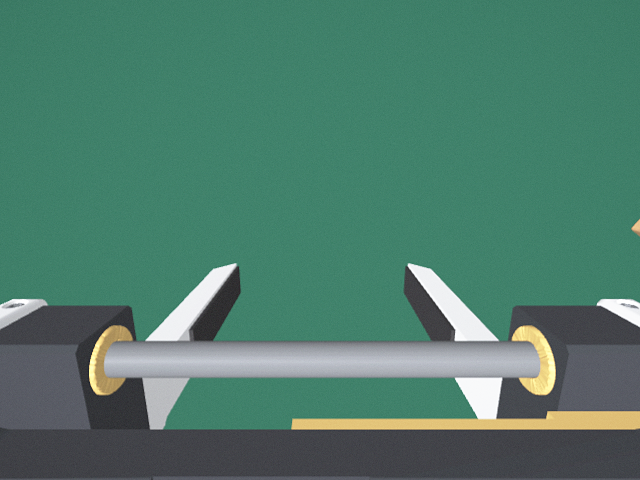

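```bash
python3 - <<'E'
from h import *
np.set_printoptions(precision=4,suppress=True)
pts={'scene':[((120,291),.004,(-.022,-.044)),((358,540),.004,(.123,-.044)),((518,421),.004,(.123,.044)),((388,450),.052,(.121,-.031)),((506,366),.052,(.121,.031)),((325,213),.052,(.026,.0225)),((152,188),.052,(-.024,-.0225)),((238,137),.052,(-.024,.0225)),((236,217),.042,(0,0))],
'side':[((185,418),.004,(.123,.044)),((690,428),.004,(-.022,-.044)),((208,297),.052,(.121,.031)),((452,412),.052,(.026,.031)),((545,295),.052,(.026,-.031)),((600,447),.052,(-.024,.0225)),((673,371),.052,(-.024,-.0225)),((571,405),.042,(0,0))]}
A=[];B=[]
for n,o in(('scene',(300,220)),('side',(230,210))):
    s=dict(np.load(f'pics/{n}0.png.npz'))
    for (u,v),z,l in pts[n]:
        w=ray(s,u/6+o[0],v/6+o[1],z)[:2]; A.append(l);B.append(w)
A=np.array(A);B=np.array(B)
a=A-A.mean(0);b=B-B.mean(0); th=np.arctan2((a[:,0]*b[:,1]-a[:,1]*b[:,0]).sum(),(a*b).sum())
R=np.array([[np.cos(th),-np.sin(th)],[np.sin(th),np.cos(th)]]);t=B.mean(0)-R@A.mean(0)
print('yaw',np.degrees(th),'origin',t,'res mm');print((B-A@R.T-t)*1000)
print('exit',R@[-.059,0]+t)
# cap local
for c in ([.6735,.0541],[.6672,.0575],[.670,.056]): print('cap local',R.T@(np.array(c)-t))
E
```

```text
yaw 9.87915052058518 origin [0.5916 0.0415] res mm
[[ 0.6634  3.782 ]
 [ 2.4957  2.5996]
 [ 1.7692 -1.1293]
 [ 2.3885  1.7055]
 [ 2.5508 -0.7685]
 [ 0.487   1.8439]
 [-1.0749  1.2234]
 [ 0.2661 -0.2709]
 [ 0.8761  1.0091]
 [-3.0722 -1.0671]
 [-2.8647  2.3907]
 [-3.2623 -2.377 ]
 [-0.725  -2.7153]
 [-0.8978  1.7278]
 [ 3.255  -5.9254]
 [-1.6901 -0.7534]
 [-1.1649 -1.2751]]
exit [0.5335 0.0314]
cap local [ 0.0828 -0.0017]
cap local [0.0772 0.0028]
cap local [0.0797 0.0008]
```

```bash
cat >> h.py <<'E'
from scipy.spatial.transform import Rotation as Ro
def rel(p,yaw):
    o=robot.get_obs(); R=Ro.from_euler('xyz',o['ee_rot']); T=Ro.from_euler('xyz',[np.pi,0,yaw])
    rv=(R.inv()*T).as_rotvec(); sh=R.inv().apply(np.array(p)-o['tool_pos'])*100
    print('t',o['time'],'pos',np.round(o['tool_pos'],4),'rv',np.round(rv,4),'shift cm',np.round(sh,2))
E
python3 -c "
from h import *
rel([.67,.056,.17],1.75)"
```

```text
t 0.15 pos [ 0.1618 -0.5252  0.2046] rv [-1.3000e-03 -1.4000e-03 -1.4512e+00] shift cm [ 65.68 -40.58   3.54]
```

Request:
drive_tool(
  series=[
    [[0, 0, -0.15, 4, -2.5, 0, 0], [0, 0, -0.3, 8, -5, 0, 0], [0, 0, -0.45, 12, -7.4, 0, 0], [0, 0, -0.6, 16, -9.9, 0, 0], [0, 0, -0.75, 20, -12.4, 0, 0], [0, 0, -0.9, 24, -14.8, 0, 0], [0, 0, -1.05, 28, -17.3, 0, 0], [0, 0, -1.2, 32, -19.8, 0, 0], [0, 0, -1.35, 36, -22.2, 0, 0], [0, 0, -1.45, 40, -24.7, 0, 0], [0, 0, -1.45, 44, -27.2, 0, 0], [0, 0, -1.45, 48, -29.7, 0, 0], [0, 0, -1.45, 52, -32.1, 0, 0], [0, 0, -1.45, 56, -34.6, 0, 0], [0, 0, -1.45, 60, -37.1, 0, 0], [0, 0, -1.45, 63, -38.9, 1, 0], [0, 0, -1.45, 65, -40.2, 2, 0], [0, 0, -1.45, 65.7, -40.6, 3, 0], [0, 0, -1.45, 65.7, -40.6, 3.5, 0], [0, 0, -1.45, 65.7, -40.6, 3.5, 0]],
  ],
)

```text
time: 2.15
tool_pos: [0.669, 0.0552, 0.1688]
ee_rot: [-3.138, -0.002, 1.748]
wrist_force: [1.2, -0.6, 0.1]
width: 0.0005
```

```bash
python3 -c "
from h import *
s=snap('side','side1.png'); cv2.imwrite('pics/s1.png',cv2.resize(s['img'][130:330,200:450],None,fx=3,fy=3))
rel([.67,.056,.088],1.75)"
```

```text
t 2.2 pos [0.6694 0.055  0.1701] rv [-0.0014 -0.0014 -0.0025] shift cm [0.08 0.09 8.21]
```

View pics/s1.png

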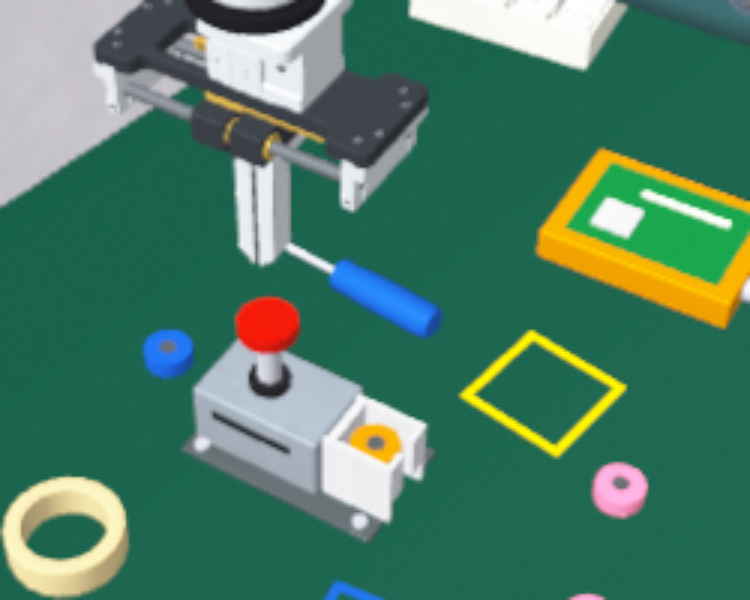

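The shut fingers at crop (262,255) hang over the cap at (267,320). Next is a slow press.

Request:
drive_tool(
  series=[
    [[0, 0, 0, 0.1, 0.1, 2, 0], [0, 0, 0, 0.1, 0.1, 4, 0], [0, 0, 0, 0.1, 0.1, 5.2, 0], [0, 0, 0, 0.1, 0.1, 5.6, 0], [0, 0, 0, 0.1, 0.1, 5.8, 0], [0, 0, 0, 0.1, 0.1, 6.0, 0], [0, 0, 0, 0.1, 0.1, 6.2, 0], [0, 0, 0, 0.1, 0.1, 6.4, 0], [0, 0, 0, 0.1, 0.1, 6.6, 0], [0, 0, 0, 0.1, 0.1, 6.8, 0], [0, 0, 0, 0.1, 0.1, 7.0, 0], [0, 0, 0, 0.1, 0.1, 7.2, 0], [0, 0, 0, 0.1, 0.1, 7.4, 0], [0, 0, 0, 0.1, 0.1, 7.6, 0], [0, 0, 0, 0.1, 0.1, 7.8, 0], [0, 0, 0, 0.1, 0.1, 8.0, 0], [0, 0, 0, 0.1, 0.1, 8.1, 0], [0, 0, 0, 0.1, 0.1, 8.2, 0], [0, 0, 0, 0.1, 0.1, 8.2, 0], [0, 0, 0, 0.1, 0.1, 8.2, 0]],
  ],
)

```text
time: 4.2
tool_pos: [0.6703, 0.0557, 0.0911]
ee_rot: [3.141, 0.0, 1.747]
wrist_force: [-5.1, -0.9, 7.0]
width: 0.0008
```

Request:
drive_tool(
  series=[
    [[0, 0, 0, 0, 0, 0.2, 0], [0, 0, 0, 0, 0, 0.35, 0], [0, 0, 0, 0, 0, 0.45, 0], [0, 0, 0, 0, 0, 0.45, 0]],
  ],
)

```text
time: 4.6
tool_pos: [0.6704, 0.0557, 0.0896]
ee_rot: [3.14, 0.001, 1.748]
wrist_force: [-4.3, -0.1, 7.7]
width: 0.0006
```

Request:
drive_tool(
  series=[
    [[0, 0, 0, 0, 0, 0.2, 0], [0, 0, 0, 0, 0, 0.35, 0], [0, 0, 0, 0, 0, 0.5, 0], [0, 0, 0, 0, 0, 0.5, 0]],
  ],
)

```text
time: 5.0
tool_pos: [0.6704, 0.0557, 0.0883]
ee_rot: [3.138, 0.001, 1.748]
wrist_force: [-5.6, -0.9, 10.1]
width: 0.0005
```

Request:
drive_tool(
  series=[
    [[0, 0, 0, 0, 0, 0.3, 0], [0, 0, 0, 0, 0, 0.5, 0], [0, 0, 0, 0, 0, 0.6, 0], [0, 0, 0, 0, 0, 0.6, 0]],
  ],
)

```text
time: 5.4
tool_pos: [0.6705, 0.0557, 0.0882]
ee_rot: [3.135, 0.002, 1.748]
wrist_force: [-8.7, 0.0, 16.2]
width: 0.0003
```

```bash
python3 -c "
from h import *
s=snap('side','side2.png'); cv2.imwrite('pics/s2.png',cv2.resize(s['img'][180:380,200:450],None,fx=3,fy=3))
print(robot.get_obs()['wrist_force'],robot.get_obs()['tool_pos'])"
```

```text
[-8.98447377 -0.65451991 16.54855724] [0.67052062 0.05571992 0.08817463]
```

View pics/s2.png

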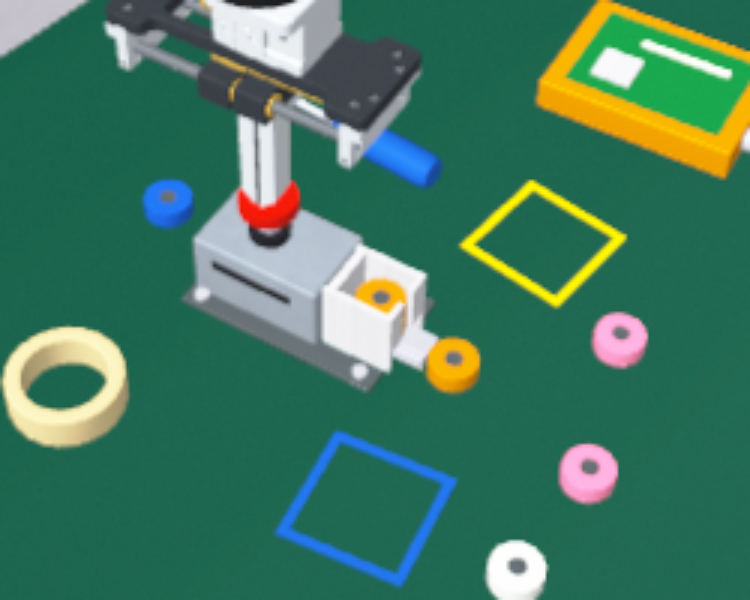

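Fully pressed: the height stayed put while the force rose to 16 N. The spacer is out at crop (453,362), with the pusher still extended. Letting go.

Request:
drive_tool(
  series=[
    [[0, 0, 0, 0, 0, -1, 0], [0, 0, 0, 0, 0, -2.5, 0], [0, 0, 0, 0, 0, -4.5, 0], [0, 0, 0, 0, 0, -6.5, 0], [0, 0, 0, 0, 0, -8, 0], [0, 0, 0, 0, 0, -8, 0], [0, 0, 0, 0, 0, -8, 0]],
  ],
)

```text
time: 6.15
tool_pos: [0.6702, 0.0558, 0.1681]
ee_rot: [3.135, 0.002, 1.748]
wrist_force: [0.1, -0.1, -0.4]
width: 0.0006
```

```bash
cat > m.py <<'E'
from h import *
import sys
np.set_printoptions(precision=4,suppress=True)
tag=sys.argv[1]
for n in ['scene','side']:
    s=snap(n,n+tag+'.png'); hsv=cv2.cvtColor(s['img'],cv2.COLOR_BGR2HSV)
    m=cv2.inRange(hsv,(8,120,120),(23,255,255)); c,_=cv2.findContours(m,cv2.RETR_EXTERNAL,cv2.CHAIN_APPROX_NONE)
    for k in c:
        if not 25<cv2.contourArea(k)<700: continue
        (u,v),_,_=cv2.minAreaRect(k); p=ray(s,u,v,.007)
        if .45<p[0]<.65 and abs(p[1])<.17: print(n,u,v,cv2.contourArea(k),'mid-height pos',p)
    x0,y0=(230,180) if n=='scene' else (230,200)
    cv2.imwrite(f'pics/{n}{tag}c.png',cv2.resize(s['img'][y0:y0+150,x0:x0+200],None,fx=4,fy=4))
E
python3 m.py 3; python3 -c "
from h import *
rel([.530,.085,.17],1.75)"
```

```text
scene 338.5000305175781 255.50003051757812 33.5 mid-height pos [0.567  0.0563 0.007 ]
scene 321.9615173339844 248.80767822265625 113.0 mid-height pos [0.5289 0.0305 0.007 ]
side 350.5 301.5 245.0 mid-height pos [0.5336 0.0306 0.007 ]
side 326.5 278.0 51.5 mid-height pos [0.6061 0.0167 0.007 ]
t 6.25 pos [0.6694 0.0558 0.1665] rv [ 0.0037  0.0016 -0.0021] shift cm [  5.33 -13.2   -0.41]
```

View pics/scene3c.png

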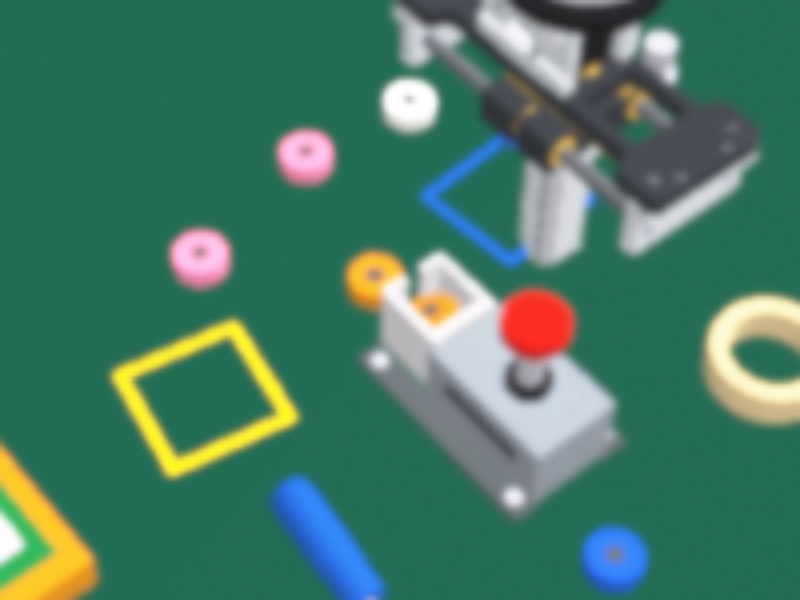

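View pics/side3c.png

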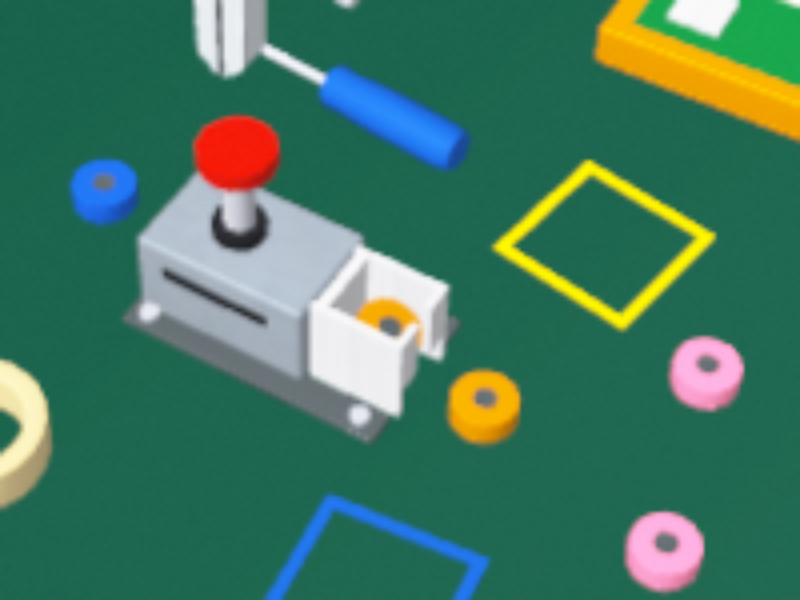

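Plunger is back up and one spacer is out at side (350,301), i.e. about (0.533, 0.031), which agrees with the predicted exit point. Slug 2 and 3 remain in the magazine. Going behind the spacer.

```bash
python3 -c "
from h import *
rel([.524,.080,.16],1.755);rel([.524,.080,.005],1.755)"
```

```text
t 6.25 pos [0.6694 0.0558 0.1665] rv [ 0.0037  0.0016 -0.0071] shift cm [  4.95 -13.88   0.59]
t 6.25 pos [0.6694 0.0558 0.1665] rv [ 0.0037  0.0016 -0.0071] shift cm [  4.97 -13.94  16.09]
```

Request:
drive_tool(
  series=[
    [[0, 0, 0, 1.5, -4, 0, 0], [0, 0, 0, 3, -8, 0, 0], [0.004, 0, -0.007, 4.5, -12, 0, 22], [0.004, 0, -0.007, 5, -13.9, 0.5, 22], [0.004, 0, -0.007, 5, -13.9, 1, 22], [0.004, 0, -0.007, 5, -13.9, 4, 22], [0.004, 0, -0.007, 5, -13.9, 7, 22], [0.004, 0, -0.007, 5, -13.9, 10, 22], [0.004, 0, -0.007, 5, -13.9, 12, 22], [0.004, 0, -0.007, 5, -13.9, 13.5, 22], [0.004, 0, -0.007, 5, -13.9, 14.5, 22], [0.004, 0, -0.007, 5, -13.9, 15, 22], [0.004, 0, -0.007, 5, -13.9, 15, 22]],
  ],
)

```text
time: 7.55
tool_pos: [0.5242, 0.0802, 0.015]
ee_rot: [-3.14, 0.001, 1.755]
wrist_force: [0.4, 0.3, 0.6]
width: 0.0206
```

```bash
python3 m.py 4; python3 -c "
from h import *
rel([.524,.080,.005],1.755);rel([.553,-.076,.005],1.755);print(robot.get_obs()['width'])"
```

```text
scene 338.5000305175781 255.50003051757812 33.5 mid-height pos [0.567  0.0563 0.007 ]
scene 321.9615173339844 248.80767822265625 114.0 mid-height pos [0.5289 0.0305 0.007 ]
side 355.5 305.5 43.0 mid-height pos [0.5205 0.0317 0.007 ]
t 7.65 pos [0.5251 0.0803 0.0165] rv [ 0.001   0.0018 -0.0001] shift cm [-0.01 -0.12  1.15]
t 7.65 pos [0.5251 0.0803 0.0165] rv [ 0.001   0.0018 -0.0001] shift cm [-15.88  -0.12   1.18]
0.02045343423431166
```

View pics/side4c.png

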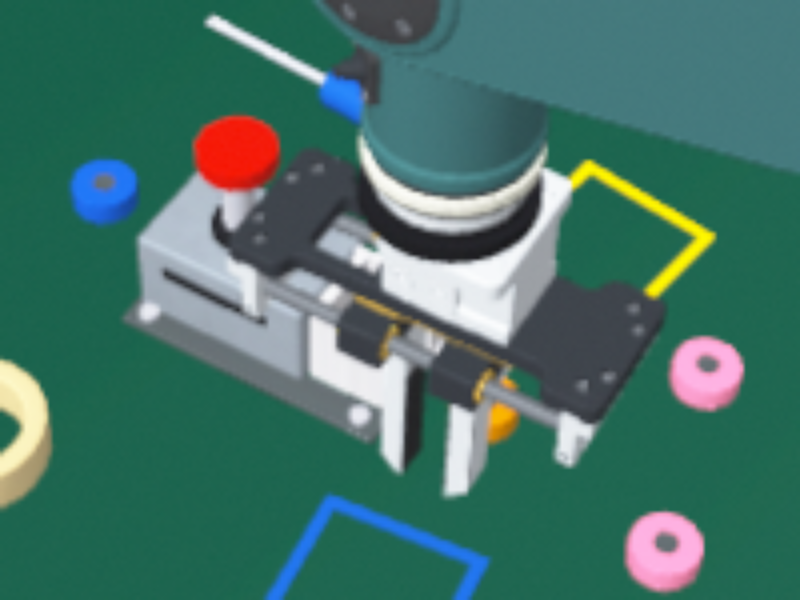

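Request:
drive_tool(
  series=[
    [[0, 0, 0, 0, -0.1, 0.6, 22], [0, 0, 0, 0, -0.1, 1.0, 22], [0, 0, 0, -0.5, -0.1, 1.1, 22], [0, 0, 0, -1.5, -0.1, 1.1, 22], [0, 0, 0, -2.2, -0.1, 1.1, 22], [0, 0, 0, -2.6, -0.1, 1.1, 22], [0, 0, 0, -2.9, -0.1, 1.1, 22], [0, 0, 0, -3.2, -0.1, 1.1, 22], [0, 0, 0, -3.6, -0.1, 1.1, 22], [0, 0, 0, -4.1, -0.1, 1.1, 22], [0, 0, 0, -4.6, -0.1, 1.1, 22], [0, 0, 0, -5.1, -0.1, 1.1, 22], [0, 0, 0, -5.6, -0.1, 1.1, 22], [0, 0, 0, -6.1, -0.1, 1.1, 22], [0, 0, 0, -6.6, -0.1, 1.1, 22], [0, 0, 0, -7.1, -0.1, 1.1, 22], [0, 0, 0, -7.6, -0.1, 1.1, 22], [0, 0, 0, -8.0, -0.1, 1.1, 22], [0, 0, 0, -8.3, -0.1, 1.1, 22], [0, 0, 0, -8.4, -0.1, 1.1, 22]],
  ],
)

```text
time: 9.65
tool_pos: [0.5396, -0.0028, 0.0056]
ee_rot: [3.141, 0.002, 1.754]
wrist_force: [0.7, 0.4, 0.1]
width: 0.0207
```

```bash
python3 m.py 5; python3 -c "
from h import *
rel([.5531,-.077,.005],1.755);print(robot.get_obs()['wrist_force'])"
```

```text
scene 338.5 257.0 31.0 mid-height pos [0.571 0.054 0.007]
scene 305.5 261.0 157.0 mid-height pos [ 0.5432 -0.0233  0.007 ]
side 326.5 278.0 53.0 mid-height pos [0.6061 0.0167 0.007 ]
side 359.1106872558594 281.7828063964844 83.0 mid-height pos [ 0.5516 -0.0189  0.007 ]
t 9.75 pos [ 0.5395 -0.0026  0.0056] rv [ 0.001   0.0019 -0.0003] shift cm [-7.56 -0.03  0.08]
[ 0.25369126 -0.34935375  0.18316513]
```

View pics/scene5c.png

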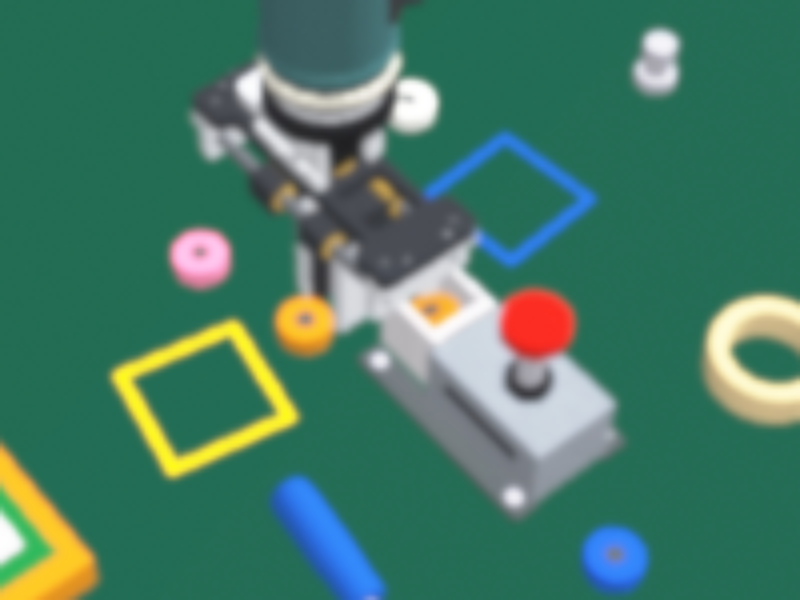

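The spacer, at scene crop (304,324), rides between the two fingers exactly where expected. Continuing.

Request:
drive_tool(
  series=[
    [[0, 0, 0, -0.3, 0, 0, 22], [0, 0, 0, -0.7, 0, 0, 22], [0, 0, 0, -1.2, 0, 0, 22], [0, 0, 0, -1.7, 0, 0, 22], [0, 0, 0, -2.2, 0, 0, 22], [0, 0, 0, -2.7, 0, 0, 22], [0, 0, 0, -3.2, 0, 0, 22], [0, 0, 0, -3.7, 0, 0, 22], [0, 0, 0, -4.2, 0, 0, 22], [0, 0, 0, -4.7, 0, 0, 22], [0, 0, 0, -5.2, 0, 0, 22], [0, 0, 0, -5.7, 0, 0, 22], [0, 0, 0, -6.2, 0, 0, 22], [0, 0, 0, -6.6, 0, 0, 22], [0, 0, 0, -7.0, 0, 0, 22], [0, 0, 0, -7.25, 0, 0, 22], [0, 0, 0, -7.45, 0, 0, 22], [0, 0, 0, -7.55, 0, 0, 22], [0, 0, 0, -7.55, 0, 0, 22]],
  ],
)

```text
time: 11.65
tool_pos: [0.5534, -0.0769, 0.0058]
ee_rot: [3.141, 0.002, 1.755]
wrist_force: [0.1, -0.8, 0.3]
width: 0.0206
```

Request:
drive_tool(
  series=[
    [[0, 0, 0, 0.5, 0, 0, 22], [0, 0, 0, 1.5, 0, 0, 22], [0, 0, 0, 3, 0, 0, 22], [0, 0, 0, 3.5, 0, -1, 22], [0, 0, 0, 3.5, 0, -4, 22], [0, 0, 0, 3.5, 0, -8, 22], [0, 0, 0, 3.5, 0, -12, 22], [0, 0, 0, 3.5, 0, -16, 22], [0, 0, 0, 4, 0, -20, 22], [0, 0, 0, 7, 0, -20, 22], [0, 0, 0, 10, 0, -20, 22], [0, 0, 0, 10, 0, -20, 22], [0, 0, 0, 10, 0, -20, 22]],
  ],
)

```text
time: 12.95
tool_pos: [0.5346, 0.0224, 0.2062]
ee_rot: [3.14, 0.003, 1.757]
wrist_force: [0.9, -0.2, 0.0]
width: 0.0207
```

```bash
python3 m.py 6
```

```text
scene 280.5 277.0 172.5 mid-height pos [ 0.5573 -0.0975  0.007 ]
scene 338.5000305175781 255.50003051757812 33.5 mid-height pos [0.567  0.0563 0.007 ]
side 326.5 278.0 53.0 mid-height pos [0.6061 0.0167 0.007 ]
side 381.0 258.0 211.0 mid-height pos [ 0.5572 -0.0988  0.007 ]
```

View pics/scene6c.png

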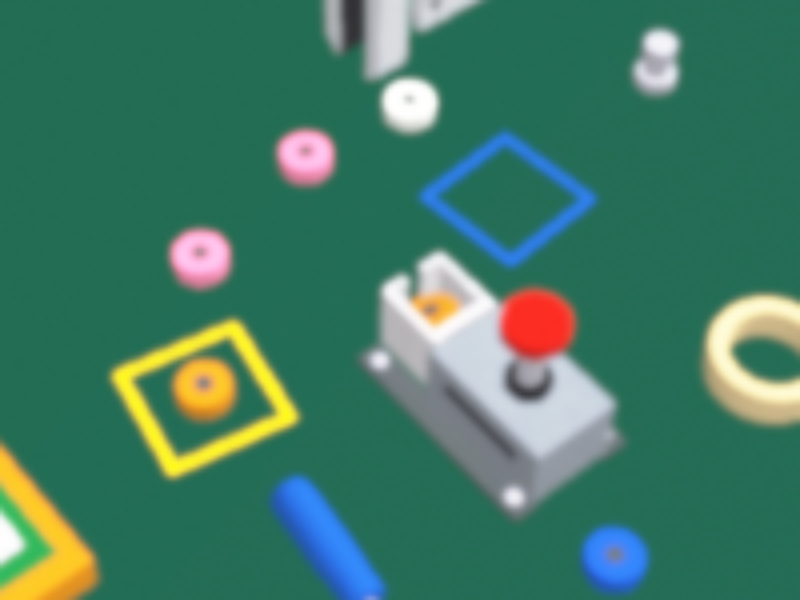

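View pics/side6c.png

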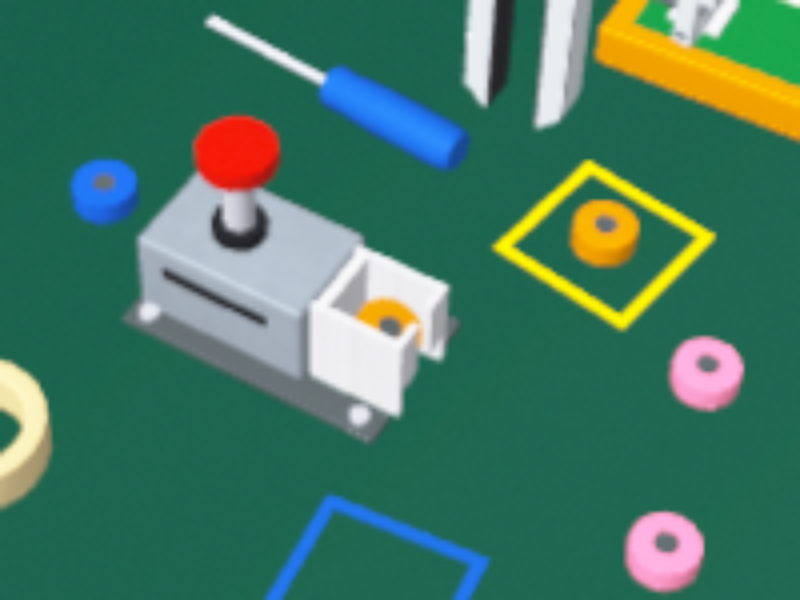

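The spacer, at scene crop (204,388) and side crop (605,232), lies flat at (0.557, -0.098), which is the centre of the yellow square. Everything else looks untouched.

```bash
python3 -c "
from h import *
print(robot.close_job())"
```

```text
the job is handed in; nothing more can be done
None
```

I pressed the plunger down once to its stop: the height held at 88 mm while the force rose to about 16 N. I then let it spring back, and one gold spacer came out. I nudged it across the bench with two slightly open fingers until it lay in the yellow square, retreated upward and handed the job in at about 13 s of the 45 s allowed.

- **Spacer position:** both cameras put the spacer flat at about (0.557, -0.098), within about 1 mm of the square's centre. That leaves roughly 17 mm to the inside edge of the tape all round.
- **Other objects:** the plunger is up, only one spacer is on the bench with gold still visible in the magazine, and nothing else appears moved. I judged the neighbours by eye from the last pictures and did not re-measure them.
- **Disagreements:** the first press command stopped about 3 mm short because the arm gave under load, so I finished the same press in small steps without releasing. Right after ejection the scene camera was partly blocked by the magazine and read the spacer about 5 mm off the side camera, so I used the side view, which matched the expected exit point.

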